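Unlock the pot carousel, turn the labelled pot to the front and hold it there

ROBOT

A 7-joint arm with a two-finger parallel gripper is mounted at the origin on the work surface. World frame = base frame: x ahead of the robot, y to its left, z up, the work surface at z = 0. Lengths are in m, angles in rad, forces in N, time in s.
With the tool pointing down it reaches from about 0.4 to 0.875 m from the base axis. Payload 6.5 kg.
Tool frame: the origin (TCP) lies at the very end of the fingers, on their centre line; the grasp point (between the pads) lies 19 mm behind it; z points along the fingers, y is the line along which they close (so a half turn about z gives the same grasp; the last joint's range is limited). The gripper opens to 88 mm and grips with 3 to 60 N. Pads are 18 mm wide; open, the fingers measure 123 mm over their backs; the gripper's body (75 mm by 187 mm) begins 45 mm behind the grasp point.
Start: joints at [-1.212, 0.536, -0.004, 1.538, 0.003, 1.067, -0.071], TCP at [0.268, 0.592, 0.214] pointing down, gripper open.
Joint ranges: [-2.7, 2.7], [-0.37, 2.16], [-1.27, 1.26], [0.24, 2.4], [-1.31, 4.45], [0.19, 1.91], [-2.76, 2.76]. Speed limits (rad/s): [2.39, 2.39, 3.14, 3.14, 3.14, 3.14, 3.14].

INTERFACE

Orientations are given as a 3x3 rotation matrix whose columns are the frame's x, y, z axes.
In Python, from workcell import ctrl gives the robot as it stands.
- The arm moves only by the tool play_rows, never from a script. Its argument "commands" is a list of rows, each an object of numbers: "fingers": the finger opening in cm, from 0 to 8.81; "x", "y", "z": the shift along the tool's x, y, z in cm; "twist": the turn about the tool's z in rad. In form: [{"fingers": .., "x": .., "y": .., "z": .., "twist": ..}, ...]. A call has 1 to 12 rows; each row is the pose to reach, as a shift and turn from the pose commanded when the call began, along the tool's axes at that moment; what a row does not reach only later rows make up. A row lasts 1/12 s, in which the tool goes at most 41.7 mm and 7.16 degrees, less where a joint would pass 70% of its speed; a pose out of reach is approached as far as the arm can. A call with a gripper value outside its range is refused whole. The fingers move at their own pace and stop on an object; the grip force is fixed at half the most. Time passes only in rows, so rows that repeat a pose let the fingers close. It gives the time, the measured TCP pose, the force, the opening and the grip force at its end, in the units of the state.
- ctrl.observe(): the state, without advancing time (a new reading comes with each control period).
- ctrl.camera(name): name is "scene" or "top"; returns a dict with "pixels" (480x640x3 uint8, red, green, blue), "vertical_fov" (degrees; the focal length in pixels is half the picture's height over the tangent of half this angle, whatever the lens; pixels are square), "cx", "cy" (the principal point, pixels), "view" (4x4, takes a point from world to camera coordinates). Camera axes: x right, y down, z forward; pixel columns grow to the right and rows downward; lengths in m; the calibration is good to about 2 mm. A picture is of the moment at which its call begins. There is no depth.
- ctrl.finish_job(): hands the job in; it is judged then, once.
The state is a dict: "time": time; "q": joint angles; "joint_velocities": joint speeds; "tau": joint torques, N m; "ee_pos": TCP position; "eef_rot": TCP orientation; "force": force on the tool from outside, world axes, zero at the start; "ft_torque": the same for the moment, N m; "opening": finger opening in m; "finger_force": force on a finger pad.
Only numpy, scipy, OpenCV 4.12 (cv2) and the standard library are available. Lean on these libraries where they do the work, as an engineer would, in place of code of your own. Each camera call takes 0.05 s, during which the arm holds its last target. There are 200 camera calls.

TASK

Lift the metal lock link up off its two pegs beside the pot carousel and set it down, without dropping it, in the open seed tray. Then turn the carousel by its upright grip until the one pot with the plant label stands at the front, over the pointed tongue of the base, and finish while holding it still there by the grip: the carousel is sprung and swings back if let go, so do not release it. Keep the pots upright in their rings and leave the pot stack, the spray bottle and the trowel alone.

Things in the scene. Friction and masses are not known exactly. Their poses are not given: they have to be found in the camera images.
- base: fixed dark steel foot of the pot carousel, on the bench. Origin: on the turning axis, at bench height; z up. Its -x is the FRONT, shown by a flat tongue 36 mm wide that sticks out from under the turntable and ends in a point 204 mm from the axis. At its +y a block 34 mm square, 30 mm high carries a fixed peg (9 mm diameter, 20 mm tall) 170 mm from the axis.
- rotor (a joint): turning angle of the carousel's turntable, rad: 0 when parked as at the start, growing counter-clockwise seen from above; range -2.6 to 2.6. A spring of 0.10 N m per rad pulls it back to 0.
- table_centre (a point): centre of the round plywood turntable's top (radius 140 mm, 30 mm above the bench), on the turning axis. Five low wooden rings (59 mm outside, 10 mm high) 95 mm from the axis hold the pots: parked, at the front and 60 and 120 deg to either side; the grip takes the sixth place, at the rear. A peg (9 mm diameter, 20 mm tall), 125 mm from the axis, points to the base's +y when parked.
- grip: the carousel's upright turning grip: a wooden cylinder 20 mm in diameter and 62 mm tall that spins freely about its own upright axis on a thin steel post, on the turntable 100 mm from the turning axis; parked, it stands at the base's +x (rear). Origin: centre of its underside, 105 mm above the bench; its top is 167 mm above the bench, higher than the pots and the label.
- front_spot (a point): point on the base's front line (over the tongue), 95 mm from the turning axis, at the height of the turntable's top (30 mm): where the underside centre of the labelled pot must come.
- link: loose aluminium lock link, 80 to 170 g: plate 34 x 75 x 8 mm (x, y, z) with two 12 mm holes 45 mm apart along y, over the two pegs, underside 30 mm above the bench; upright handle in its middle, 12 mm thick (x), 24 mm wide (y), top 100 mm above the underside. Origin: centre of the underside; axes as the base's at the start. It must rise 20 mm to clear the pegs.
- tray: open rectangular green seed tray, fixed on the bench, 220 x 170 x 50 mm (x, y, z), walls and floor 4 mm thick. Origin: centre of its underside.
- tagged_pot: the labelled pot: round, black plastic, 60 mm across the rim, 46 mm across the foot, 60 mm tall, loose in one of the turntable's rings (not the front one at the start); the only one with a white plant label (head 34 mm wide) standing up inside its rim, to 92 mm above its foot. Origin: centre of its underside, 30 mm above the bench.
- pot0: plain round black plastic pot like tagged_pot but without a label; sits in one of the five rings. Origin: centre of its underside
- pot1: plain round black plastic pot like tagged_pot but without a label; sits in one of the five rings. Origin: centre of its underside
- pot2: plain round black plastic pot like tagged_pot but without a label; sits in one of the five rings. Origin: centre of its underside
- pot3: plain round black plastic pot like tagged_pot but without a label; sits in one of the five rings. Origin: centre of its underside
- pot_stack: stack of square black pots, 90 mm wide, 114 mm tall, standing on the bench; leave alone. Origin: centre of its underside
- spray: clear bottle with black cap, 66 mm across, 190 mm tall, standing on the bench; leave alone. Origin: centre of its underside
- trowel: hand trowel lying on the bench, about 300 mm long along its x, wooden handle towards its -x; leave alone. Origin: near its middle, at bench height

How it is judged:
By the outcome, as a careful person would: the job done as asked, in the order asked, and still so for the second after the job is handed in, while the arm keeps its last pose, push and grip.
It also fails if it takes over 61 s, if anything falls off the work surface, if the arm or the gripper's body presses on something with over 40 N, if the wrist force passes 120 N, or if a joint passes its speed limit or range.

## Working session

There is one attempt and no reset: what is moved stays moved. The work goes in short steps, Python scripts to look and compute and a tool call to move; the robot and the scene stay as the last step left them, time stands still between calls to the robot, and variables do not carry over. Pictures are saved under pics/ and viewed, at most 10 in all, crops included, and the job is handed in when it is done.

Besides the shell and the picture viewer there is one more tool, called after ">>>" by a JSON object that holds its "method" and its "body". play_rows: Moves the arm, as the interface text tells. Its arguments: {"type":"object","properties":{"commands":{"type":"array"}},"required":["commands"]}

```bash
ls; mkdir -p pics
python3 - <<'E'
from workcell import ctrl
import cv2
o=ctrl.observe();print(o)
for n in("scene","top"):
    c=ctrl.camera(n);cv2.imwrite(f"pics/{n}0.png",c["pixels"][:,:,::-1]);print(n,c["vertical_fov"],c["cx"],c["cy"],c["view"].round(4).tolist() if hasattr(c["view"],"round") else c["view"])
E
```

```text
pics
{'time': 0.0, 'q': array([-1.2122275 ,  0.53715837, -0.00442645,  1.53883107,  0.00262129,
        1.06729   , -0.07120184]), 'joint_velocities': array([-0.00097314, -0.00192788, -0.00101675,  0.00097601,  0.00118482,
       -0.00144134, -0.0007812 ]), 'tau': array([ 9.90291574e-05, -5.70995307e+01,  9.91306789e-01, -2.51593190e+01,
       -5.61411108e-02,  1.80929020e-02,  1.79471444e-04]), 'ee_pos': array([0.26764033, 0.59164579, 0.21326068]), 'eef_rot': array([[-9.11162843e-01,  4.12046071e-01, -5.54882098e-04],
       [ 4.12046418e-01,  9.11161473e-01, -1.58710967e-03],
       [-1.48375115e-04, -1.67475254e-03, -9.99998587e-01]]), 'force': array([-0.01016549,  0.33594783,  0.2438068 ]), 'ft_torque': array([0.05033468, 0.02983025, 0.05974876]), 'finger_force': 0.0, 'opening': 0.08799082852583988}
scene 57.18626372660433 318.77761373052294 238.9994557794668 [[0.2397, 0.9707, 0.0155, -0.078], [0.7677, -0.1797, -0.6151, -0.3638], [-0.5944, 0.1593, -0.7883, 1.5094], [0.0, 0.0, 0.0, 1.0]]
top 46.86259097801964 317.98109123814044 249.88653590628624 [[-0.0255, -0.9996, 0.0138, -0.0545], [-0.9983, 0.0247, -0.0531, 0.556], [0.0528, -0.0151, -0.9985, 1.4963], [0.0, 0.0, 0.0, 1.0]]
```

View pics/scene0.png

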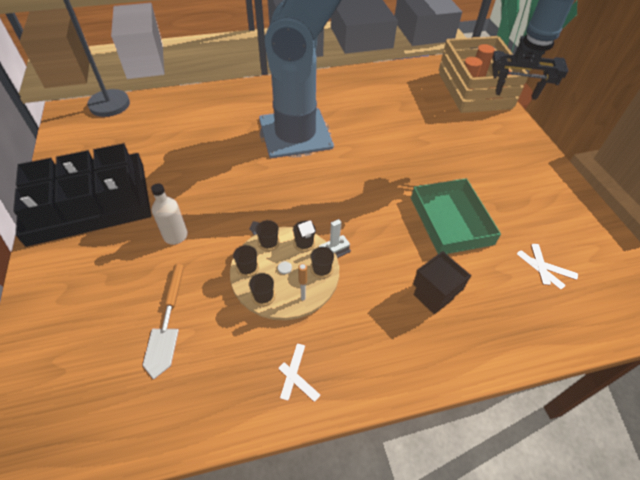

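View pics/top0.png

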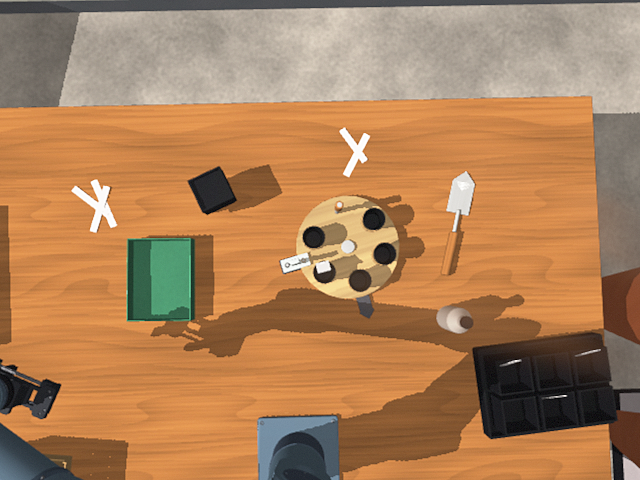

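The scene view shows the carousel at about (285,270), with the link handle at (336,235), labelled pot at (305,233) and grip at (303,275). The tray is at (455,215). In the top view the carousel is at (347,247), link (295,263), label (323,267), grip (339,206), tongue (366,310) and tray (160,280).

```bash
cat > h.py <<'E'
import numpy as np,cv2
from workcell import ctrl
def cam(n):
    c=ctrl.camera(n);f=240/np.tan(np.radians(c["vertical_fov"])/2)
    K=np.array([[f,0,c["cx"]],[0,f,c["cy"]],[0,0,1]]);return c["pixels"],K,np.array(c["view"])
def proj(K,V,p):
    q=V[:3,:3]@np.array(p)+V[:3,3];return (K@q)[:2]/q[2]
def tri(A,B,a,b):
    X=cv2.triangulatePoints(A[1]@A[2][:3],B[1]@B[2][:3],np.float64(a).reshape(2,1),np.float64(b).reshape(2,1)).ravel();return X[:3]/X[3]
def onz(C,p,z):
    d=C[2][:3,:3].T@np.linalg.inv(C[1])@[*p,1];o=-C[2][:3,:3].T@C[2][:3,3];return o+d*(z-o[2])/d[2]
def crop(im,x0,y0,x1,y1,s):
    return cv2.resize(im[y0:y1,x0:x1,::-1],None,fx=s,fy=s,interpolation=cv2.INTER_CUBIC)
E
python3 - <<'E'
from h import *
S=cam("scene");T=cam("top")
cv2.imwrite("pics/a.png",np.hstack([crop(S[0],225,205,355,325,3),crop(T[0],275,190,405,325,3)[:360]]) if 0 else crop(S[0],225,205,355,325,5))
cv2.imwrite("pics/b.png",crop(T[0],275,190,405,325,4.4))
E
```

```text
(no output)
```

View pics/a.png

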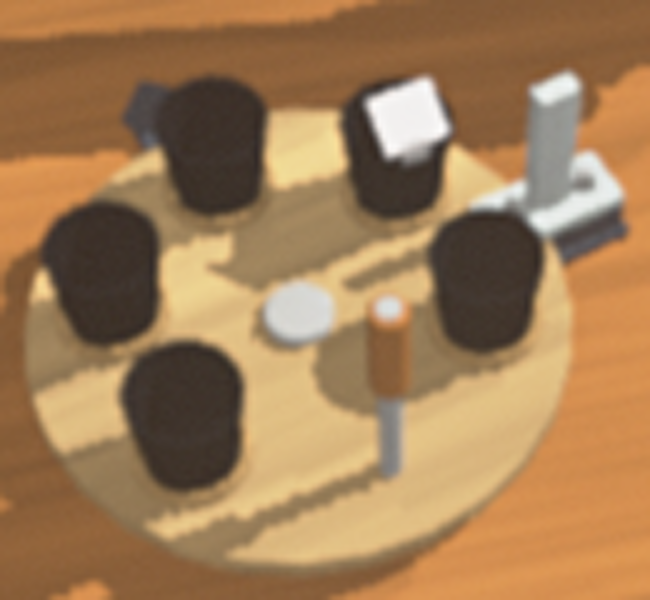

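View pics/b.png

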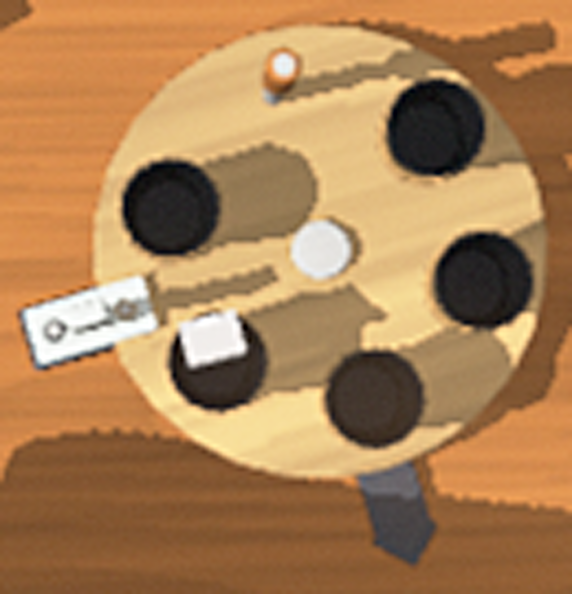

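Crop a (scene): handle top centre (557,87), grip top (390,308), hub (298,313). Crop b (top): plate corners (20,312), (145,275), (158,325), (38,368); grip top (284,66), hub (321,249), tongue tip (413,566), label pot rim (219,362). The labelled pot is one place from the front on the +y side, so the rotor turn is about +60°.

Run:
```python
from h import *
np.set_printoptions(precision=4,suppress=True)
S=cam("scene");T=cam("top")
a=lambda u,v:((u+.5)/5-.5+225,(v+.5)/5-.5+205)
b=lambda u,v:((u+.5)/4.4-.5+275,(v+.5)/4.4-.5+190)
print("grip top",tri(S,T,a(390,308),b(284,66)))
print("hub",tri(S,T,a(298,313),b(321,249)))
print("disc c",onz(T,b(319.5,251.5),.03)[:2])
print("label pot rim top",onz(T,b(219,362),.09)[:2], "front pot",onz(T,b(375,398),.09)[:2])
print("tip",onz(T,b(413,566),.006)[:2])
pl=[onz(T,b(*p),.038)[:2] for p in[(20,312),(145,275),(158,325),(38,368)]];print("plate",np.array(pl),np.mean(pl,0))
c=np.mean(pl,0)
print("handle: scene top at .13",onz(S,a(557,87),.13)[:2])
print("plate tri from corner far left(scene 598,152)/(top 38,368)? ",tri(S,T,a(598,152),b(38,368)),tri(S,T,a(625,195),b(20,312)))
# tray corners top view rim
for p in[(127,239),(193,237),(194,320),(128,322)]: print("tray",onz(T,p,.05)[:2])
for p,q in[((413,188),(128,322)),((470,180),(128,322))]: pass
print("pot stack",[onz(T,p,.114)[:2] for p in[(189,184),(219,167),(236,199),(204,213)]])
```

```text
grip top [ 0.657  -0.1212  0.1666]
hub [ 0.5612 -0.1487  0.0353]
disc c [ 0.5601 -0.1476]
label pot rim top [ 0.4931 -0.0825] front pot [ 0.4696 -0.1737]
tip [ 0.3646 -0.2017]
plate [[ 0.5273  0.0367]
 [ 0.548  -0.04  ]
 [ 0.5172 -0.0472]
 [ 0.4929  0.0265]] [ 0.5213 -0.006 ]
handle: scene top at .13 [ 0.5215 -0.0063]
plate tri from corner far left(scene 598,152)/(top 38,368)?  [0.4932 0.0276 0.0336] [0.5271 0.0359 0.0358]
tray [0.5941 0.4385]
tray [0.5952 0.2637]
tray [0.3754 0.2641]
tray [0.3747 0.4375]
pot stack [array([0.7262, 0.2587]), array([0.7683, 0.1814]), array([0.6847, 0.1393]), array([0.6507, 0.2215])]
```

Base yaw is 15.4°. The checks agree: axis (0.5607,-0.148), grip radius 100 mm, tip radius 203 mm, link radius 147.5 mm. Next I go above the link.

>>> {"method": "play_rows", "body": {"commands": [{"fingers":6,"x":-4,"y":-3.7,"z":0.5,"twist":0.08},{"fingers":6,"x":-8,"y":-7.3,"z":0.5,"twist":0.16},{"fingers":6,"x":-12,"y":-11,"z":0.5,"twist":0.24},{"fingers":6,"x":-16,"y":-14.7,"z":0.5,"twist":0.32},{"fingers":6,"x":-20,"y":-18.3,"z":0.5,"twist":0.4},{"fingers":6,"x":-24,"y":-22,"z":0.5,"twist":0.48},{"fingers":6,"x":-28,"y":-25.7,"z":0.5,"twist":0.56},{"fingers":6,"x":-32,"y":-29.3,"z":0.5,"twist":0.64},{"fingers":6,"x":-36,"y":-33,"z":0.5,"twist":0.72},{"fingers":6,"x":-40,"y":-36.7,"z":0.5,"twist":0.8},{"fingers":6,"x":-44,"y":-40.4,"z":0.5,"twist":0.878},{"fingers":6,"x":-47.7,"y":-44,"z":1.5,"twist":0.878}]}}

```text
time: 1.3
ee_pos: [0.4646, 0.1308, 0.2076]
eef_rot: [[-0.261, 0.965, 0.001], [0.965, 0.261, 0.001], [0.0, 0.001, -1.0]]
force: [0.8, -0.1, -0.3]
opening: 0.0596
finger_force: 0.0
```

>>> {"method": "play_rows", "body": {"commands": [{"fingers":6,"x":0,"y":0,"z":0,"twist":0},{"fingers":6,"x":0,"y":0,"z":0,"twist":0},{"fingers":6,"x":0,"y":0,"z":0,"twist":0}]}}

```text
time: 1.55
ee_pos: [0.4636, 0.1332, 0.2069]
eef_rot: [[-0.265, 0.964, -0.0], [0.964, 0.265, 0.001], [0.001, -0.0, -1.0]]
force: [-0.4, 0.2, 0.7]
opening: 0.06
finger_force: 0.0
```

```bash
cat > s.py <<'E'
from h import *
import sys
np.set_printoptions(precision=4,suppress=True)
o=ctrl.observe();R=o["eef_rot"];p=o["ee_pos"]
print(o["time"],"p",p,"yaw y",np.degrees(np.arctan2(R[1,1],R[0,1])),"Rz",R[:,2],"q",o["q"],"F",o["force"],o["opening"],o["finger_force"])
if len(sys.argv)>3:
    t=np.array(list(map(float,sys.argv[1:4])));print("tool shift cm",R.T@(t-p)*100)
E
python3 s.py 0.5214 -0.006 0.085
```

```text
1.55 p [0.4636 0.1332 0.2069] yaw y 15.378658272180393 Rz [-0.0002  0.0006 -1.    ] q [-0.663   0.2659  0.343   1.9938 -0.1138  0.8999  0.0082] F [-0.3882  0.1806  0.7426] 0.06003947064233648 0.0
tool shift cm [-14.9641   1.8786  12.1856]
```

>>> {"method": "play_rows", "body": {"commands": [{"fingers":6,"x":-4,"y":0.5,"z":1,"twist":0},{"fingers":6,"x":-8,"y":1,"z":2,"twist":0},{"fingers":6,"x":-11,"y":1.4,"z":3,"twist":0},{"fingers":6,"x":-14,"y":1.8,"z":4,"twist":0},{"fingers":6,"x":-15,"y":1.9,"z":5,"twist":0},{"fingers":6,"x":-15,"y":1.9,"z":5,"twist":0},{"fingers":6,"x":-15,"y":1.9,"z":5,"twist":0}]}}

```text
time: 2.13
ee_pos: [0.5214, -0.0052, 0.1565]
eef_rot: [[-0.267, 0.964, -0.002], [0.964, 0.267, 0.001], [0.001, -0.001, -1.0]]
force: [0.6, 0.1, 0.3]
opening: 0.0601
finger_force: 0.0
```

```bash
python3 s.py 0.5214 -0.006 0.085
python3 - <<'E'
from h import *
S=cam("scene");T=cam("top")
cv2.imwrite("pics/c.png",np.hstack([crop(S[0],280,160,380,280,4),crop(T[0],250,210,350,330,4)]))
E
```

```text
2.1333 p [ 0.5214 -0.0052  0.1565] yaw y 15.460851290513562 Rz [-0.0016  0.0007 -1.    ] q [-0.3755  0.4131  0.3774  1.9449 -0.2044  0.8219  0.3831] F [0.6259 0.1021 0.287 ] 0.06008132283680232 0.0
tool shift cm [-0.0819 -0.009   7.1519]
```

View pics/c.png

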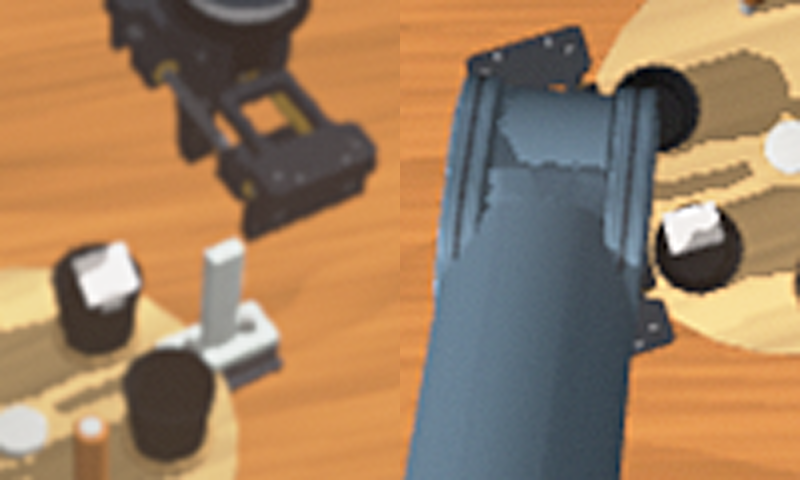

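The crop shows the handle top at crop (225,250), midway under the two fingertips at (195,150) and (250,230). The arm hides it in the top view. The alignment is good, so I descend and close.

>>> {"method": "play_rows", "body": {"commands": [{"fingers":6,"x":-0.1,"y":0,"z":2,"twist":0},{"fingers":6,"x":-0.1,"y":0,"z":4,"twist":0},{"fingers":6,"x":-0.1,"y":0,"z":6,"twist":0},{"fingers":6,"x":-0.1,"y":0,"z":7.1,"twist":0},{"fingers":6,"x":-0.1,"y":0,"z":7.1,"twist":0},{"fingers":0.5,"x":-0.1,"y":0,"z":7.1,"twist":0},{"fingers":0.5,"x":-0.1,"y":0,"z":7.1,"twist":0},{"fingers":0.5,"x":-0.1,"y":0,"z":7.1,"twist":0},{"fingers":0.5,"x":-0.1,"y":0,"z":7.1,"twist":0},{"fingers":0.5,"x":-0.1,"y":0,"z":7.1,"twist":0},{"fingers":0.5,"x":-0.1,"y":0,"z":7.1,"twist":0},{"fingers":0.5,"x":-0.1,"y":0,"z":7.1,"twist":0}]}}

```text
time: 3.23
ee_pos: [0.5223, -0.0081, 0.0862]
eef_rot: [[-0.265, 0.964, 0.0], [0.964, 0.265, 0.0], [-0.0, 0.0, -1.0]]
force: [0.7, -0.3, 0.0]
opening: 0.0153
finger_force: 0.2
```

>>> {"method": "play_rows", "body": {"commands": [{"fingers":0.5,"x":0,"y":0,"z":0,"twist":0},{"fingers":0.5,"x":0,"y":0,"z":0,"twist":0},{"fingers":0.5,"x":0,"y":0,"z":0,"twist":0},{"fingers":0.5,"x":0,"y":0,"z":0,"twist":0}]}}

```text
time: 3.57
ee_pos: [0.5222, -0.0081, 0.0859]
eef_rot: [[-0.265, 0.964, 0.0], [0.964, 0.265, -0.0], [-0.0, -0.0, -1.0]]
force: [-0.4, -0.6, 0.3]
opening: 0.0116
finger_force: 29.9
```

Gripped: opening 11.6 mm, force 30 N. I lift slowly at first.

>>> {"method": "play_rows", "body": {"commands": [{"fingers":0.5,"x":0,"y":0,"z":-0.5,"twist":0},{"fingers":0.5,"x":0,"y":0,"z":-1,"twist":0},{"fingers":0.5,"x":0,"y":0,"z":-1.8,"twist":0},{"fingers":0.5,"x":0,"y":0,"z":-2.8,"twist":0},{"fingers":0.5,"x":0,"y":0,"z":-4,"twist":0},{"fingers":0.5,"x":0,"y":0,"z":-5.5,"twist":0},{"fingers":0.5,"x":0,"y":0,"z":-7,"twist":0},{"fingers":0.5,"x":0,"y":0,"z":-8,"twist":0},{"fingers":0.5,"x":0,"y":0,"z":-8,"twist":0},{"fingers":0.5,"x":0,"y":0,"z":-8,"twist":0}]}}

```text
time: 4.4
ee_pos: [0.5225, -0.0079, 0.1666]
eef_rot: [[-0.265, 0.964, 0.001], [0.964, 0.265, 0.0], [-0.0, 0.002, -1.0]]
force: [0.2, -0.0, -2.1]
opening: 0.0117
finger_force: 29.9
```

```bash
python3 s.py 0.485 0.351 0.165
```

```text
4.4 p [ 0.5225 -0.0079  0.1666] yaw y 15.364953293686167 Rz [ 0.0014  0.0004 -1.    ] q [-0.3787  0.3988  0.3868  1.9372 -0.1984  0.8407  0.3815] F [ 0.1504 -0.0431 -2.0504] 0.01173150261101467 29.859932734107133
tool shift cm [35.6051  5.8899  0.1653]
```

>>> {"method": "play_rows", "body": {"commands": [{"fingers":0.5,"x":1.5,"y":0.2,"z":0,"twist":0},{"fingers":0.5,"x":4,"y":0.6,"z":0,"twist":0},{"fingers":0.5,"x":7.5,"y":1.2,"z":0,"twist":0},{"fingers":0.5,"x":11,"y":1.8,"z":0,"twist":0},{"fingers":0.5,"x":15,"y":2.5,"z":0,"twist":0},{"fingers":0.5,"x":19,"y":3.1,"z":0,"twist":0},{"fingers":0.5,"x":23,"y":3.8,"z":0,"twist":0},{"fingers":0.5,"x":27,"y":4.5,"z":0,"twist":0},{"fingers":0.5,"x":30.5,"y":5,"z":0,"twist":0},{"fingers":0.5,"x":33.5,"y":5.5,"z":0,"twist":0},{"fingers":0.5,"x":35,"y":5.8,"z":0,"twist":0},{"fingers":0.5,"x":35.6,"y":5.9,"z":0,"twist":0}]}}

```text
time: 5.4
ee_pos: [0.4833, 0.3536, 0.1648]
eef_rot: [[-0.269, 0.963, -0.001], [0.963, 0.269, -0.0], [0.0, -0.001, -1.0]]
force: [-0.6, 0.7, -0.9]
opening: 0.0118
finger_force: 29.9
```

>>> {"method": "play_rows", "body": {"commands": [{"fingers":0.5,"x":0,"y":0,"z":0,"twist":0},{"fingers":0.5,"x":0,"y":0,"z":0,"twist":0},{"fingers":0.5,"x":0,"y":0,"z":0,"twist":0}]}}

```text
time: 5.65
ee_pos: [0.4857, 0.348, 0.1658]
eef_rot: [[-0.262, 0.965, 0.0], [0.965, 0.262, -0.002], [-0.002, -0.0, -1.0]]
force: [-0.4, -0.0, -0.5]
opening: 0.0118
finger_force: 29.9
```

```bash
python3 s.py 0.485 0.351 0.060
python3 - <<'E'
from h import *
S=cam("scene");T=cam("top")
cv2.imwrite("pics/d.png",np.hstack([crop(S[0],400,130,510,260,3.6),crop(T[0],110,220,220,350,3.6)]))
E
```

```text
5.65 p [0.4857 0.348  0.1658] yaw y 15.159791788220865 Rz [ 0.     -0.0015 -1.    ] q [-0.921   0.5153  0.3045  1.7394 -0.1857  0.9161 -0.2754] F [-0.4233 -0.0365 -0.5148] 0.011817080795423126 29.859795700467657
tool shift cm [ 0.3283  0.0165 10.5835]
```

View pics/d.png

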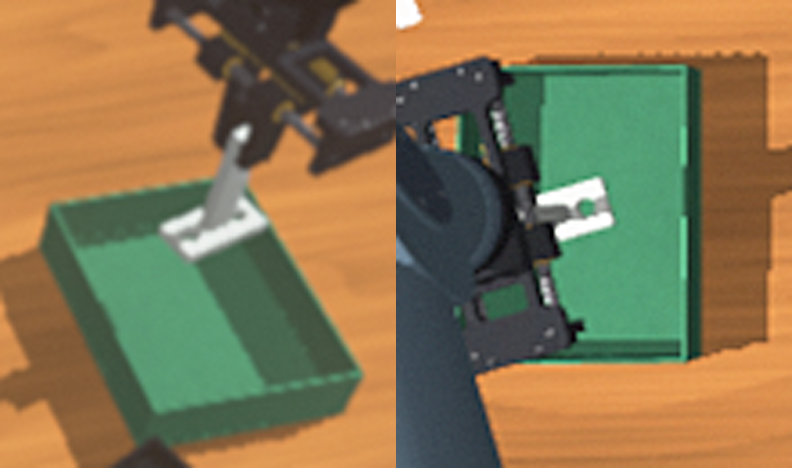

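The link hangs level, over the tray's middle: the plate is at crop (575,210) in the top view, with the tray spanning x 460–695 and y 65–360. I lower it.

>>> {"method": "play_rows", "body": {"commands": [{"fingers":0.5,"x":0.2,"y":0,"z":1.5,"twist":0},{"fingers":0.5,"x":0.2,"y":0,"z":4,"twist":0},{"fingers":0.5,"x":0.2,"y":0,"z":6.5,"twist":0},{"fingers":0.5,"x":0.2,"y":0,"z":8.5,"twist":0},{"fingers":0.5,"x":0.2,"y":0,"z":9.5,"twist":0},{"fingers":0.5,"x":0.2,"y":0,"z":10,"twist":0},{"fingers":0.5,"x":0.2,"y":0,"z":10.2,"twist":0},{"fingers":0.5,"x":0.2,"y":0,"z":10.3,"twist":0},{"fingers":0.5,"x":0.2,"y":0,"z":10.4,"twist":0},{"fingers":0.5,"x":0.2,"y":0,"z":10.4,"twist":0},{"fingers":0.5,"x":0.2,"y":0,"z":10.4,"twist":0}]}}

```text
time: 6.67
ee_pos: [0.4847, 0.3531, 0.0627]
eef_rot: [[-0.265, 0.964, 0.001], [0.964, 0.265, 0.001], [0.001, 0.001, -1.0]]
force: [0.3, -0.1, -1.6]
opening: 0.0118
finger_force: 29.9
```

>>> {"method": "play_rows", "body": {"commands": [{"fingers":0.5,"x":0,"y":0,"z":0.1,"twist":0},{"fingers":0.5,"x":0,"y":0,"z":0.2,"twist":0},{"fingers":0.5,"x":0,"y":0,"z":0.3,"twist":0},{"fingers":0.5,"x":0,"y":0,"z":0.3,"twist":0},{"fingers":0.5,"x":0,"y":0,"z":0.3,"twist":0}]}}

```text
time: 7.08
ee_pos: [0.485, 0.3531, 0.0599]
eef_rot: [[-0.265, 0.964, 0.001], [0.964, 0.265, 0.001], [0.001, 0.001, -1.0]]
force: [-1.0, -0.2, 6.1]
opening: 0.0116
finger_force: 30.0
```

The force reading of +6 N shows contact with the floor, so the link is down. I release and lift.

>>> {"method": "play_rows", "body": {"commands": [{"fingers":5,"x":0,"y":0,"z":0,"twist":0},{"fingers":5,"x":0,"y":0,"z":0,"twist":0},{"fingers":5,"x":0,"y":0,"z":0,"twist":0},{"fingers":5,"x":0,"y":0,"z":0,"twist":0},{"fingers":5,"x":0,"y":0,"z":0,"twist":0},{"fingers":5,"x":0,"y":0,"z":0,"twist":0},{"fingers":5,"x":0,"y":0,"z":-1.5,"twist":0},{"fingers":6,"x":0,"y":0,"z":-5,"twist":0},{"fingers":6,"x":0,"y":0,"z":-9,"twist":0},{"fingers":6,"x":0,"y":0,"z":-13,"twist":0},{"fingers":6,"x":0,"y":0,"z":-16,"twist":0},{"fingers":6,"x":0,"y":0,"z":-16,"twist":0}]}}

```text
time: 8.08
ee_pos: [0.4877, 0.3549, 0.2258]
eef_rot: [[-0.264, 0.964, 0.009], [0.964, 0.264, 0.007], [0.005, 0.01, -1.0]]
force: [0.7, 0.9, -0.2]
opening: 0.0599
finger_force: 0.0
```

```bash
python3 s.py 0.657 -0.1212 0.22
```

```text
8.0833 p [0.4877 0.3549 0.2258] yaw y 15.32662120360738 Rz [ 0.0085  0.0074 -0.9999] q [-0.9426  0.4489  0.3244  1.6828 -0.1634  1.0251 -0.2971] F [ 0.6799  0.885  -0.2136] 0.05989843654284511 0.0
tool shift cm [-50.3907   3.7365   0.3755]
```

>>> {"method": "play_rows", "body": {"commands": [{"fingers":6,"x":-3,"y":0.2,"z":0,"twist":0},{"fingers":6,"x":-7,"y":0.5,"z":0,"twist":0},{"fingers":6,"x":-11,"y":0.8,"z":0,"twist":0},{"fingers":6,"x":-15,"y":1.1,"z":0,"twist":0},{"fingers":6,"x":-19,"y":1.4,"z":0,"twist":0},{"fingers":6,"x":-23,"y":1.7,"z":0,"twist":0},{"fingers":6,"x":-27,"y":2,"z":0,"twist":0},{"fingers":6,"x":-31,"y":2.3,"z":0,"twist":0},{"fingers":6,"x":-35,"y":2.6,"z":0,"twist":0},{"fingers":6,"x":-39,"y":2.9,"z":0,"twist":0},{"fingers":6,"x":-42,"y":3.1,"z":0,"twist":0},{"fingers":6,"x":-44,"y":3.2,"z":0,"twist":0}]}}

```text
time: 9.08
ee_pos: [0.6318, -0.0678, 0.2185]
eef_rot: [[-0.261, 0.965, -0.0], [0.965, 0.261, -0.002], [-0.002, -0.001, -1.0]]
force: [0.6, -0.1, 0.5]
opening: 0.0601
finger_force: 0.0
```

>>> {"method": "play_rows", "body": {"commands": [{"fingers":6,"x":0,"y":0,"z":0,"twist":0},{"fingers":6,"x":0,"y":0,"z":0,"twist":0},{"fingers":6,"x":0,"y":0,"z":0,"twist":0}]}}

```text
time: 9.33
ee_pos: [0.6313, -0.0614, 0.2183]
eef_rot: [[-0.266, 0.964, -0.001], [0.964, 0.266, 0.001], [0.001, -0.001, -1.0]]
force: [-0.2, 0.3, 0.2]
opening: 0.0602
finger_force: 0.0
```

```bash
python3 s.py 0.657 -0.1212 0.195
python3 - <<'E'
from h import *
S=cam("scene");T=cam("top")
cv2.imwrite("pics/e.png",np.hstack([crop(S[0],225,185,355,325,3),crop(T[0],130,225,260,365,3)]))
E
```

```text
9.3333 p [ 0.6313 -0.0614  0.2183] yaw y 15.430846320687012 Rz [-0.001   0.0011 -1.    ] q [-0.2609  0.5306  0.4142  1.5969 -0.2362  1.0649  0.4872] F [-0.213   0.2918  0.199 ] 0.0602383317841289 0.0
tool shift cm [-6.4477  0.8919  2.325 ]
```

View pics/e.png

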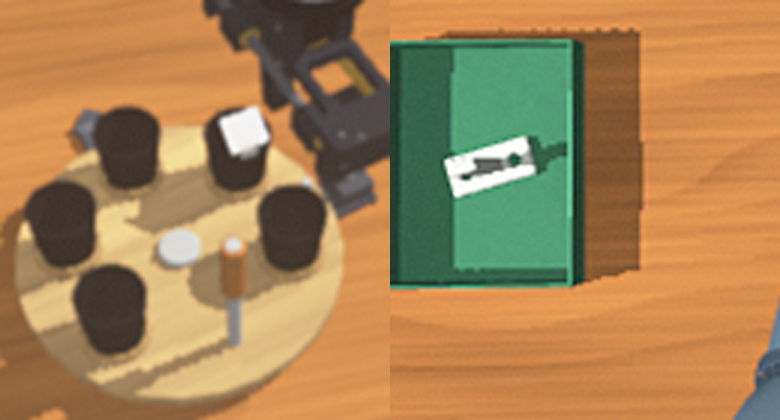

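The link lies flat inside the tray (plate at crop (490,165)). The carousel is still parked, with the grip at (233,260). I go over the grip, descend and close.

>>> {"method": "play_rows", "body": {"commands": [{"fingers":6,"x":-3,"y":0.4,"z":0,"twist":0},{"fingers":6,"x":-5.5,"y":0.8,"z":0.5,"twist":0},{"fingers":6,"x":-6.4,"y":0.9,"z":1,"twist":0},{"fingers":6,"x":-6.4,"y":0.9,"z":2,"twist":0},{"fingers":6,"x":-6.4,"y":0.9,"z":2.5,"twist":0},{"fingers":6,"x":-6.4,"y":0.9,"z":2.5,"twist":0},{"fingers":6,"x":-6.4,"y":0.9,"z":2.5,"twist":0}]}}

```text
time: 10.02
ee_pos: [0.6567, -0.1199, 0.1933]
eef_rot: [[-0.267, 0.964, -0.002], [0.964, 0.267, 0.001], [0.002, -0.001, -1.0]]
force: [0.2, 0.1, 0.4]
opening: 0.0601
finger_force: 0.0
```

```bash
python3 s.py 0.657 -0.1212 0.128
```

```text
10.0167 p [ 0.6567 -0.1199  0.1933] yaw y 15.498696841129487 Rz [-0.0015  0.0014 -1.    ] q [-0.1541  0.616   0.4076  1.5228 -0.267   1.0598  0.5886] F [0.1944 0.137  0.3754] 0.06014112084364487 0.0
tool shift cm [-0.1415 -0.0018  6.5256]
```

>>> {"method": "play_rows", "body": {"commands": [{"fingers":6,"x":-0.1,"y":0,"z":1.5,"twist":0},{"fingers":6,"x":-0.1,"y":0,"z":3.5,"twist":0},{"fingers":6,"x":-0.1,"y":0,"z":5.5,"twist":0},{"fingers":6,"x":-0.1,"y":0,"z":6.5,"twist":0},{"fingers":6,"x":-0.1,"y":0,"z":6.5,"twist":0},{"fingers":1,"x":-0.1,"y":0,"z":6.5,"twist":0},{"fingers":1,"x":-0.1,"y":0,"z":6.5,"twist":0},{"fingers":1,"x":-0.1,"y":0,"z":6.5,"twist":0},{"fingers":1,"x":-0.1,"y":0,"z":6.5,"twist":0},{"fingers":1,"x":-0.1,"y":0,"z":6.5,"twist":0},{"fingers":1,"x":-0.1,"y":0,"z":6.5,"twist":0},{"fingers":1,"x":-0.1,"y":0,"z":6.5,"twist":0}]}}

```text
time: 11.02
ee_pos: [0.6598, -0.1224, 0.1297]
eef_rot: [[-0.266, 0.964, 0.005], [0.964, 0.266, 0.001], [-0.001, 0.005, -1.0]]
force: [4.4, 1.5, 1.4]
opening: 0.0187
finger_force: 30.0
```

>>> {"method": "play_rows", "body": {"commands": [{"fingers":1,"x":0,"y":0,"z":0,"twist":0},{"fingers":1,"x":0,"y":0,"z":0,"twist":0},{"fingers":1,"x":0,"y":0,"z":0,"twist":0}]}}

```text
time: 11.27
ee_pos: [0.6597, -0.1224, 0.1297]
eef_rot: [[-0.266, 0.964, 0.004], [0.964, 0.266, 0.001], [-0.001, 0.004, -1.0]]
force: [4.1, 0.8, -0.4]
opening: 0.0192
finger_force: 30.0
```

```bash
python3 s.py
python3 - <<'E'
from h import *
o=ctrl.observe();R=o["eef_rot"];p=o["ee_pos"]
c=np.array([.5607,-.148]);v=p[:2]-c;print(np.hypot(*v),np.degrees(np.arctan2(v[1],v[0])))
for d in range(5,66,5):
    t=np.radians(d);q=c+np.array([[np.cos(t),-np.sin(t)],[np.sin(t),np.cos(t)]])@v
    s=R[:2,:2].T@(q-p[:2])*100;print(d,s.round(2))
E
```

```text
11.2667 p [ 0.6597 -0.1224  0.1297] yaw y 15.413724942860831 Rz [ 0.0043  0.0005 -1.    ] q [-0.1346  0.6878  0.3821  1.5645 -0.2983  0.943   0.6131] F [ 4.0804  0.7853 -0.3516] 0.019238269973421276 29.993370473384857
0.10229545586907339 14.511502887068648
5 [ 0.89 -0.02]
10 [ 1.78 -0.13]
15 [ 2.65 -0.31]
20 [ 3.51 -0.56]
25 [ 4.34 -0.89]
30 [ 5.14 -1.29]
35 [ 5.9  -1.76]
40 [ 6.61 -2.29]
45 [ 7.28 -2.88]
50 [ 7.89 -3.53]
55 [ 8.45 -4.23]
60 [ 8.94 -4.97]
65 [ 9.36 -5.76]
```

Gripped at 19 mm. The 4 N radial pull means the axis lies about 2 mm further out. I turn along a 100 mm arc, corrected by +0.25 cm in tool y.

>>> {"method": "play_rows", "body": {"commands": [{"fingers":1,"x":0,"y":0.2,"z":0,"twist":0},{"fingers":1,"x":0.26,"y":0.25,"z":0,"twist":0},{"fingers":1,"x":0.61,"y":0.23,"z":0,"twist":0},{"fingers":1,"x":1.05,"y":0.19,"z":0,"twist":0},{"fingers":1,"x":1.48,"y":0.14,"z":0,"twist":0},{"fingers":1,"x":1.91,"y":0.07,"z":0,"twist":0},{"fingers":1,"x":2.33,"y":-0.03,"z":0,"twist":0},{"fingers":1,"x":2.76,"y":-0.14,"z":0,"twist":0},{"fingers":1,"x":3.17,"y":-0.27,"z":0,"twist":0},{"fingers":1,"x":3.58,"y":-0.41,"z":0,"twist":0},{"fingers":1,"x":3.99,"y":-0.58,"z":0,"twist":0},{"fingers":1,"x":4.38,"y":-0.76,"z":0,"twist":0}]}}

```text
time: 12.27
ee_pos: [0.6386, -0.0834, 0.1296]
eef_rot: [[-0.265, 0.964, 0.001], [0.964, 0.265, -0.001], [-0.001, 0.0, -1.0]]
force: [0.8, -0.6, 5.6]
opening: 0.0192
finger_force: 30.0
```

```bash
python3 s.py
```

```text
12.2667 p [ 0.6386 -0.0834  0.1296] yaw y 15.339411966900448 Rz [ 0.0007 -0.0007 -1.    ] q [-0.2037  0.6471  0.385   1.64   -0.29    0.9107  0.5575] F [ 0.8333 -0.5614  5.5651] 0.019239560975553547 29.998830556869507
```

>>> {"method": "play_rows", "body": {"commands": [{"fingers":1,"x":0.47,"y":-0.24,"z":0,"twist":0},{"fingers":1,"x":0.92,"y":-0.51,"z":0,"twist":0},{"fingers":1,"x":1.36,"y":-0.8,"z":0,"twist":0},{"fingers":1,"x":1.78,"y":-1.11,"z":0,"twist":0},{"fingers":1,"x":2.18,"y":-1.44,"z":0,"twist":0},{"fingers":1,"x":2.57,"y":-1.8,"z":0,"twist":0},{"fingers":1,"x":2.93,"y":-2.17,"z":0,"twist":0},{"fingers":1,"x":3.28,"y":-2.56,"z":0,"twist":0},{"fingers":1,"x":3.61,"y":-2.97,"z":0,"twist":0},{"fingers":1,"x":3.91,"y":-3.4,"z":0,"twist":0},{"fingers":1,"x":4.1,"y":-3.69,"z":0,"twist":0},{"fingers":1,"x":4.28,"y":-3.99,"z":0,"twist":0}]}}

```text
time: 13.27
ee_pos: [0.589, -0.053, 0.1296]
eef_rot: [[-0.264, 0.964, 0.001], [0.964, 0.264, -0.001], [-0.001, 0.001, -1.0]]
force: [1.4, -1.5, 5.3]
opening: 0.0189
finger_force: 30.0
```

>>> {"method": "play_rows", "body": {"commands": [{"fingers":1,"x":0,"y":0,"z":0,"twist":0},{"fingers":1,"x":0,"y":0,"z":0,"twist":0},{"fingers":1,"x":0,"y":0,"z":0,"twist":0},{"fingers":1,"x":0,"y":0,"z":0,"twist":0}]}}

```text
time: 13.6
ee_pos: [0.5891, -0.053, 0.1296]
eef_rot: [[-0.264, 0.964, 0.001], [0.964, 0.264, -0.001], [-0.001, 0.001, -1.0]]
force: [0.3, -1.9, 6.1]
opening: 0.019
finger_force: 30.0
```

```bash
python3 s.py
python3 - <<'E'
from h import *
S=cam("scene");T=cam("top")
cv2.imwrite("pics/f.png",crop(S[0],225,205,355,325,5))
cv2.imwrite("pics/g.png",crop(T[0],275,190,405,325,4.4))
E
```

```text
13.6 p [ 0.5891 -0.053   0.1296] yaw y 15.329894273055709 Rz [ 0.0012 -0.0007 -1.    ] q [-0.272   0.5651  0.3896  1.7861 -0.2751  0.8428  0.5148] F [ 0.252  -1.8728  6.074 ] 0.019031291116378645 29.998483657836914
```

View pics/f.png

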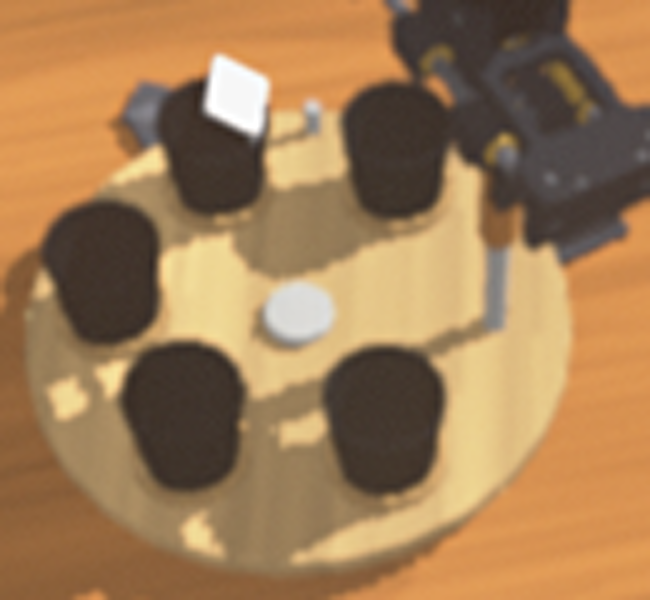

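View pics/g.png

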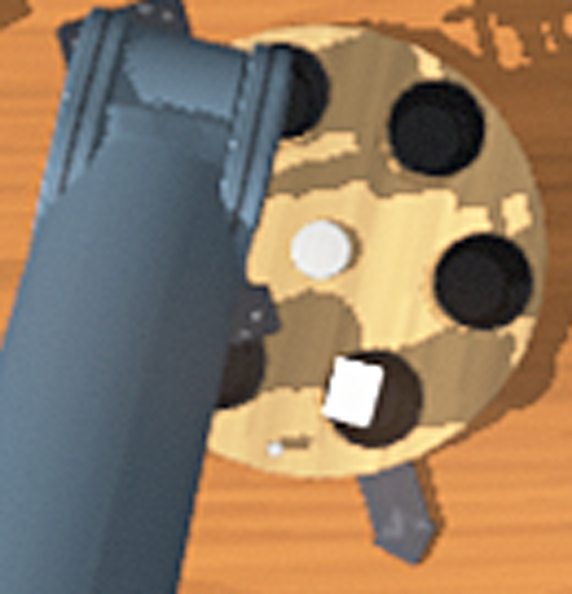

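The labelled pot now stands exactly where the front pot was: top crop (375,397) against (375,398) before, in line with the tongue tip at (413,565). All pots are upright and the grip is held steady, so I hand in.

```bash
python3 -c "
from workcell import ctrl
print(ctrl.finish_job())"
```

```text
the job is handed in; nothing more can be done
None
```

The job is handed in: the lock link lies flat in the seed tray, and the arm is holding the carousel by its grip with the labelled pot at the front over the tongue (handed in at about 14 s of the 61 s limit; no verdict was returned).

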